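Load the bottle labeller under its sprung wheel and reset the trip

TASK

The bench labeller has tripped out. Before power goes back on, load the bare bottle from the wooden cradle: feed it cap first along the two rollers so that its neck and shoulder raise the sprung pressure wheel, slide it on beneath the wheel until the cap meets the end stop, and leave it lying there. Only then reset the trip lever, pushing it fully off and then fully on; leave the other things on the table where they stand.

Things in the scene. Friction and masses are not known exactly. Their poses are not given: they have to be found in the camera images.
- labeller: Bench bottle labeller, fixed, at a new place and yaw each time: stainless box 320 x 360 mm, flat deck 85 mm above the table. Origin on the table under the middle of a loaded bottle; z up, y along the rollers from the open loading end to the end stop, x from front (robot side) to back. Behind the rollers: pivot post (x 93 to 127, y -33 to 33, top 193 mm) and label reel (x 86 to 180, y -135 to -41, top 151 mm).
- bed (a point): Where the middle of the loaded bottle's axis must be, 143 mm above the table, under the pressure wheel; axes as the labeller's. The two fixed rubber rollers, 28 mm thick, run along y at x = -18 and +18 mm, from 105 mm before to 65 mm past this point; tops 119 mm above the table. They do not turn. A bottle resting on them has its axis at this height.
- stop (a point): Point on the face of the end stop that the centre of the cap meets, 100 mm along +y from bed. The stop is an upright aluminium plate, 70 mm wide, top 160 mm above the table.
- wheel (a point): Centre of the rubber pressure wheel, 36 mm in diameter, 22 mm wide, crowned rim, axle along y. Two steel bars carry it from the pivot (110 mm behind, +x) to a finger tab 40 mm in front; arm and wheel span 42 mm in y. At rest its underside is 15.5 mm above the loaded bottle's axis: cap and neck pass freely below it, then the shoulder lifts it. So hold the bottle near its base.
- pressure_arm (a joint): Angle of the sprung pressure arm, rad: 0 at rest on its stop, growing as the wheel rises (at most 0.7); 0.11 to 0.12 with the bottle's full body beneath. The wheel presses down with about 5 N at rest and 6 N on the bottle; sliding the shoulder under it takes roughly 5 to 12 N along the rollers.
- bottle: Bare green glass bottle, 200 mm, 0.3 to 0.6 kg, lying in the cradle: body 56 mm thick from the base to 115 mm, shoulder tapering to 27 mm at 150 mm, then neck and dark 27 mm screw cap. Origin on its axis at mid-length, 52 mm above the table at first; y along the axis to the cap. Centre of mass 20 mm nearer the base. A grip 28 mm from the base clears the cradle's rails and the pressure arm.
- cap_end (a point): Centre of the flat end of the bottle's cap, 100 mm from the bottle's origin along its +y.
- cradle: Fixed wooden cradle in which the bottle lies: board 90 x 70 x 12 mm with two round rails, 20 mm thick, along y at x = -20 and +20 mm (tops 30 mm above the table), from y = -45 to +25 mm. Origin on the table under the bottle's middle (within 4 mm); y points towards the bottle's cap.
- trip_lever (a joint): Angle of the trip lever, rad: near 0 = tripped (about upright, midway); -0.6 = fully off, at its stop, leaning to the machine's front (-x, robot side); +0.6 = fully on, at its stop, leaning to the back (+x). It swings in the machine's x-z plane and stays where it is left; 1 to 2 N near its tip moves it.
- lever_pivot (a point): Hinge of the trip lever, 115 mm above the table, on the labeller at x = -40, y = +170 mm (left front, beyond the stop); the hinge line runs along y. The switch body around it is 120 mm (x) by 76 mm (y), its black face 119 mm above the table. A grey drive cover stands behind it (labeller x 75 to 175, y 135 to 195, top 136 mm).
- lever_tip (a point): Centre of the top of the black trip lever, 68 mm from its hinge; the lever is 22 mm wide (y) and 13 mm thick (x), its head, the top 20 mm, 26 mm wide and 17 mm thick.
- finished_bottle: Bystander: a labelled bottle of the same kind, standing upright; origin under its base.
- wash_bottle: Bystander: white plastic wash bottle on a blue foot 88 mm wide, 205 mm tall; origin under its foot.
- beaker: Bystander: glass beaker 72 mm wide, 90 mm tall; origin under its base.
Mind the look-alikes: they are no part of the job. Leave any blue look-alike of the bottle alone.

How it is judged:
By the outcome, as a careful person would: the job done as asked, in the order asked, and still so for the second after the job is handed in, with the robot touching nothing.
It also fails if it takes over 59 s, if anything falls off the work surface, if the arm or the gripper's body presses on something with over 40 N, if the wrist force passes 120 N, or if a joint passes its speed limit or range.

ROBOT

A 6-joint arm with a two-finger parallel gripper is mounted at the origin on the work surface. World frame = base frame: x ahead of the robot, y to its left, z up, the work surface at z = 0. Lengths are in m, angles in rad, forces in N, time in s.
With the tool pointing down it reaches from about 0.35 to 0.975 m from the base axis. Payload 17.4 kg.
Tool frame: the origin (TCP) lies at the very end of the fingers, on their centre line; the grasp point (between the pads) lies 19 mm behind it; z points along the fingers, y is the line along which they close (so a half turn about z gives the same grasp; the last joint's range is limited). The gripper opens to 85 mm and grips with 20 to 120 N. Pads are 22 mm wide; open, the fingers measure 114 mm over their backs; the gripper's body (76 mm by 85 mm) begins 54 mm behind the grasp point. The pads swing forward as they close: fully open they stand 13 mm farther back than shut.
Start: joints at [1.307, 0.116, 1.442, -0, 1.584, -0.038], TCP at [0.151, 0.658, 0.231] pointing down, gripper open.
Joint ranges: [-2.83, 2.83], [-0.83, 2.19], [0.07, 2.5], [-1.14, 4.28], [0.01, 3], [-2.97, 2.97]. Speed limits (rad/s): [1.89, 1.89, 2.22, 3.14, 3.14, 3.14].

INTERFACE

Orientations are given as a 3x3 rotation matrix whose columns are the frame's x, y, z axes.
In Python, from bench import bot, snapshot gives the robot as it stands.
- The arm moves only by the tool servo_tool, never from a script. Its argument "moves" is a list of rows, each a list of 6 numbers: the shift along the world's x, y, z in units of 40 mm (1.0 is 40 mm), then the turn, a rotation vector about the world's x, y, z in units of 5 degrees (1.0 is 5 degrees). In form: [[x, y, z, wx, wy, wz], ...]. A call has 1 to 8 rows; each row shifts and turns the commanded pose from where the row before left it; what a row does not reach is not made up. A row lasts 1/10 s, in which the tool goes at most 50 mm and 8.59 degrees, less where a joint would pass 70% of its speed; a pose out of reach is approached as far as the arm can. A call is refused whole if a number of a shift passes 1 or a number of a turn 1, either way. A call with a gripper value outside its range is refused whole. "jaw" is the closure, from 0 (fully open) to 1 (shut), set as the call begins (left out, the last holds). The fingers move at their own pace and stop on an object; the grip force is fixed at half the most. Time passes only in rows, so rows that do not move let the fingers close. It gives the time, the measured TCP pose, the force and the opening at its end, in the units of the state.
- bot.state(): the state, without advancing time (a new reading comes with each control period).
- snapshot(name): name is "side" or "top" or "wrist"; returns a dict with "color" (384x512x3 uint8, red, green, blue), "fx", "fy", "cx", "cy" (pixels), "origin" and "attitude" of the camera in the world; the wrist camera has in their place "mount" (4x4, takes a point from camera to tool coordinates, whose origin is the TCP and whose axes are the flange's). Camera axes: x right, y down, z forward; pixel columns grow to the right and rows downward; lengths in m; the calibration is good to about 2 mm. A picture is of the moment at which its call begins: read the wrist's pose just before it. There is no depth.
- bot.sign_off(): hands the job in, once; it reports no verdict.
The state is a dict: "time_s": time; "joint_positions": joint angles; "qd": joint speeds; "joint_torque": joint torques, N m; "tool_pos": TCP position; "ee_rot": TCP orientation; "force": force on the tool from outside, world axes, zero at the start; "moment": the same for the moment, N m; "finger_gap": finger opening in m.
Only numpy, scipy, OpenCV 4.12 (cv2) and the standard library are available. Lean on these libraries where they do the work, as an engineer would, in place of code of your own. Each camera call takes 0.05 s, during which the arm holds its last target. There are 200 camera calls.

## Working session

There is one attempt and no reset: what is moved stays moved. The work goes in short steps, Python scripts to look and compute and a tool call to move; the robot and the scene stay as the last step left them, time stands still between calls to the robot, and variables do not carry over. Pictures are saved under pics/ and viewed, on a budget of 10 in all, crops included, one or two more only if the job needs it, and the job is handed in when it is done.

Besides the shell and the picture viewer there is one more tool, called as a command line: name --pt "numbers of a row" for each row, then --argument value for the rest. servo_tool: Moves the arm, as the interface text tells. Its arguments: {"type":"object","properties":{"moves":{"type":"array","items":{"type":"array","items":{"type":"number"}}},"jaw":{"type":"number"}},"required":["moves"]}

```bash
mkdir -p pics; ls; cat > h.py <<'E'
import numpy as np, cv2
from bench import bot, snapshot
def save(n,f):
    s=snapshot(n); cv2.imwrite('pics/'+f,s['color'][:,:,::-1]); return s
def ray(s,u,v):
    R=np.array(s['attitude']); 
    d=R@np.array([(u-s['cx'])/s['fx'],(v-s['cy'])/s['fy'],1]); return np.array(s['origin']),d
def atz(s,u,v,z):
    o,d=ray(s,u,v); return o+d*(z-o[2])/d[2]
def proj(s,p):
    R=np.array(s['attitude']); c=R.T@(np.array(p)-np.array(s['origin'])); return s['cx']+s['fx']*c[0]/c[2], s['cy']+s['fy']*c[1]/c[2]
E
python3 - <<'E'
from h import *
import pickle
d={}
for n in ['top','side']:
    d[n]=save(n,n+'1.png'); print(n,d[n]['origin'],d[n]['attitude'],d[n]['fx'],d[n]['cx'],d[n]['cy'])
pickle.dump(d,open('s.pkl','wb'))
print(bot.state())
E
```

```text
pics
top [0.28752583 0.03422784 1.5006164 ] [[-0.0034744  -0.98363965  0.18011374]
 [-0.99961542  0.00837174  0.02643724]
 [-0.02751259 -0.17995262 -0.98329045]] 484.6586543968075 256.30190990600937 190.3262832663154
side [ 0.18090524 -0.77118288  0.98575188] [[ 0.9166789  -0.26330768  0.30061413]
 [-0.39940727 -0.62846293  0.66746399]
 [ 0.01317645 -0.73191763 -0.68126571]] 416.6813964898028 261.1691802550662 191.1434141910593
{'time_s': 0.1, 'joint_positions': array([ 1.30722506e+00,  1.16417362e-01,  1.44218918e+00,  5.00199776e-05,
        1.58404017e+00, -3.78065671e-02]), 'qd': array([ 0.00052067, -0.00211018, -0.00224936,  0.00027093,  0.00133764,
        0.00045548]), 'joint_torque': array([ 3.03283538e-03, -7.33665347e+01, -6.33778238e+01,  9.87279395e-05,
        5.45503339e-03,  2.33024245e-06]), 'tool_pos': array([0.15105176, 0.65769658, 0.23065571]), 'ee_rot': array([[-9.74623341e-01,  2.23850932e-01, -3.22900605e-04],
       [ 2.23851147e-01,  9.74622827e-01, -1.00462031e-03],
       [ 8.98211072e-05, -1.05140808e-03, -9.99999443e-01]]), 'force': array([-0.16675335, -0.51642235,  0.05317305]), 'moment': array([-0.02524789, -0.00997393, -0.0063367 ]), 'finger_gap': 0.08555706127394024}
```

```bash
python3 -c "
import cv2
for n in ['top','side']:
    cv2.imwrite(f'pics/{n}1b.png',cv2.resize(cv2.imread(f'pics/{n}1.png'),(800,600),interpolation=cv2.INTER_CUBIC))"
```

```text
(no output)
```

View pics/top1b.png

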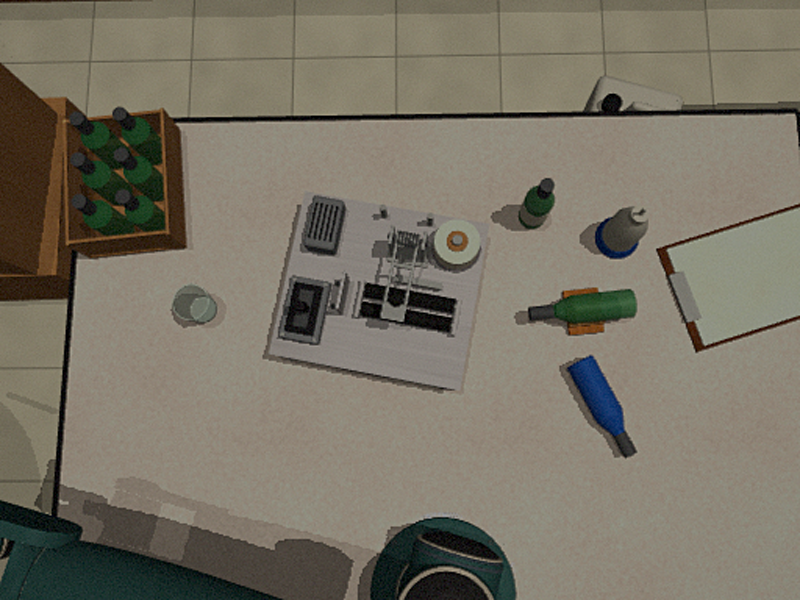

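View pics/side1b.png

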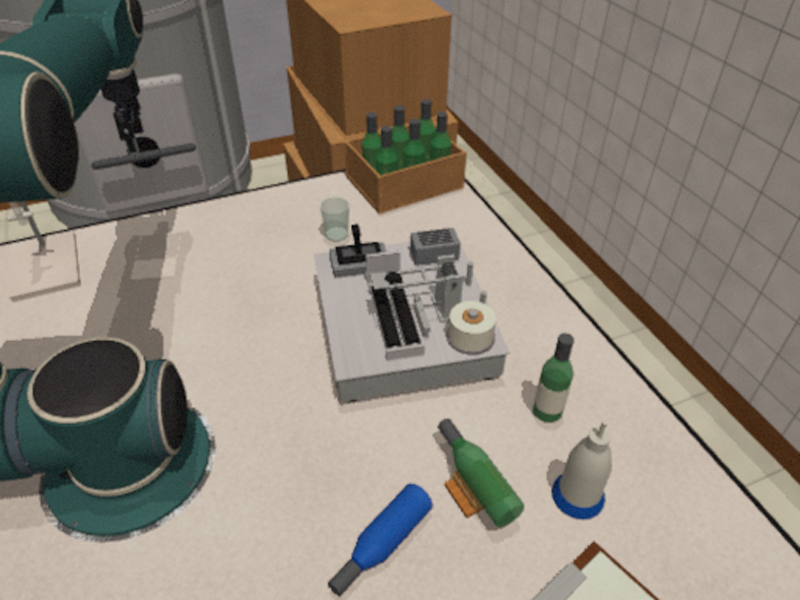

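Top view (800-wide): the bottle runs from base (635,304) to cap (530,313). The labeller corners are about (303,192), (488,232), (462,391) and (266,357), with the lever near (297,308). Next I'll enlarge that area.

```bash
python3 -c "
import cv2
a=cv2.imread('pics/top1.png')[115:260,165:415]
cv2.imwrite('pics/topc.png',cv2.resize(a,None,fx=3.2,fy=3.2,interpolation=cv2.INTER_CUBIC))
a=cv2.imread('pics/side1.png')[130:355,200:400]
cv2.imwrite('pics/sidec.png',cv2.resize(a,None,fx=2.66667,fy=2.66667,interpolation=cv2.INTER_CUBIC))"
```

```text
(no output)
```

View pics/topc.png

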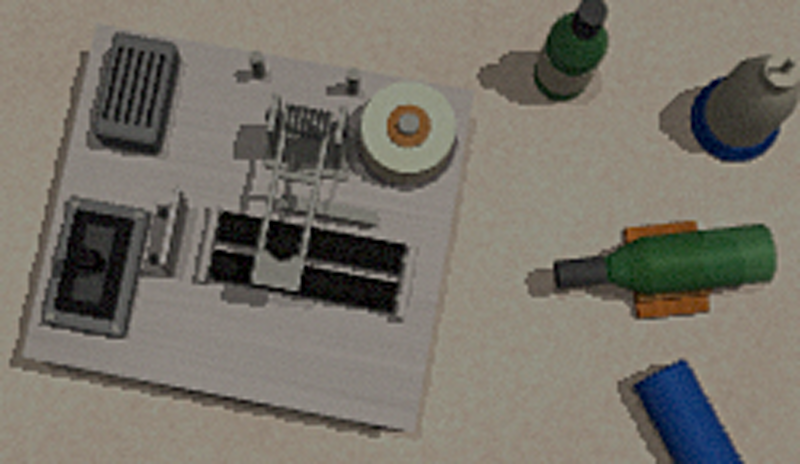

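View pics/sidec.png

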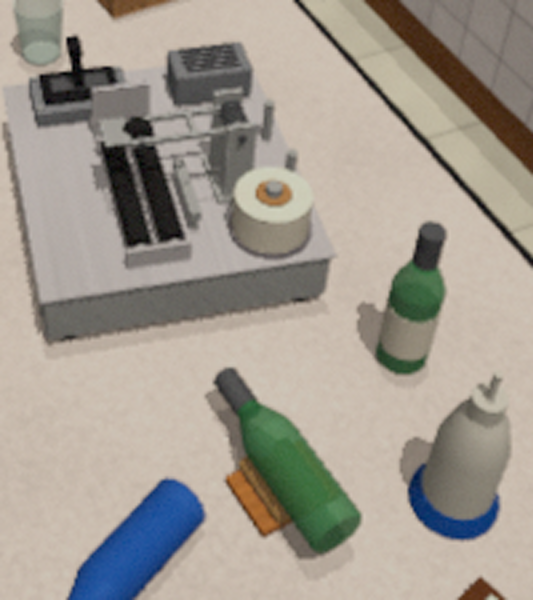

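```bash
cat > fit.py <<'E'
from h import *
import pickle
from scipy.optimize import least_squares
d=pickle.load(open('s.pkl','rb'));T,S=d['top'],d['side']
ct=lambda u,v:(165+(u+.5)/3.2-.5,115+(v+.5)/3.2-.5)
cs=lambda u,v:(200+(u+.5)/2.66667-.5,130+(v+.5)/2.66667-.5)
L=[((32,65,105),ct(217,210),T),((32,-105,105),ct(408,243),T),((-32,-105,105),ct(397,314),T),((-32,65,105),ct(210,280),T),
((-40,170,119),ct(97,266),T),((133,-88,151),ct(408,127),T),((125,165,136),ct(138,90),T),
((133,-88,151),cs(273,195),S),((125,165,136),cs(208,58),S)]
def M(p):
    c,s=np.cos(p[2]),np.sin(p[2]); return np.array([[c,-s,0,p[0]],[s,c,0,p[1]],[0,0,1,0],[0,0,0,1]])
def res(p): return np.concatenate([np.array(proj(s,(M(p)@[*(np.array(q)/1000),1])[:3]))-uv for q,uv,s in L])
r=least_squares(res,[0.55,0.1,0],loss='soft_l1');print('labeller',r.x,np.degrees(r.x[2]));print(r.fun.reshape(-1,2).round(1))
a=atz(T,*ct(556,274),.052);b=atz(T,*ct(773,254),.052);print('cap',a,'base',b,np.linalg.norm(a-b),'yaw(y axis)',np.degrees(np.arctan2(*(a-b)[[1,0]])))
for p in (a,b): print((np.array([p]).ravel()),[2.66667*(x-o) for x,o in zip(proj(S,p),(200,130))])
for n,u,v,z in [('tipT',92,258,.183)]: print(n,atz(T,*ct(u,v),z))
m=M(r.x)
for q in [(0,0,143),(0,100,143),(-40,170,115),(-40,170,183),(0,-260,143)]: print(q,(m@[*(np.array(q)/1000),1])[:3].round(4), [2.66667*(x-o) for x,o in zip(proj(S,(m@[*(np.array(q)/1000),1])[:3]),(200,130))])
for n,u,v,z in [('fin',555,97,0.),('wash',738,118,0.01),('blue',663,375,.03)]: print(n,atz(T,*ct(u,v),z))
E
python3 fit.py
```

```text
labeller [ 0.52767972  0.07647488 -0.1915859 ] -10.977063201627226
[[ 2.6  0.8]
 [-0.1  0.8]
 [-0.5 -0. ]
 [ 0.5  0. ]
 [-0.5 -0.2]
 [ 0.9 -1. ]
 [-0.8 -0.6]
 [-0.1 -2.2]
 [-0.2  0.8]]
cap [ 0.52026485 -0.17427788  0.052     ] base [ 0.53769902 -0.37811604  0.052     ] 0.20458237376233065 yaw(y axis) 94.88858022509179
[ 0.52026485 -0.17427788  0.052     ] [np.float64(222.14033723306338), np.float64(377.0952295397262)]
[ 0.53769902 -0.37811604  0.052     ] [np.float64(337.42031147704665), np.float64(541.393916834526)]
tipT [0.516411   0.24396781 0.183     ]
(0, 0, 143) [0.5277 0.0765 0.143 ] [np.float64(134.73174932236518), np.float64(156.61467792742877)]
(0, 100, 143) [0.5467 0.1746 0.143 ] [np.float64(117.89255049414123), np.float64(100.61197325369183)]
(-40, 170, 115) [0.5208 0.251  0.115 ] [np.float64(75.86836685359297), np.float64(86.77633884191486)]
(-40, 170, 183) [0.5208 0.251  0.183 ] [np.float64(73.58014893533883), np.float64(42.5825809822768)]
(0, -260, 143) [ 0.4782 -0.1788  0.143 ] [np.float64(189.118812332168), np.float64(337.49161030884665)]
fin [ 0.70719926 -0.18681477  0.        ]
wash [ 0.68102605 -0.36388995  0.01      ]
blue [ 0.42653726 -0.27466994  0.03      ]
```

Fit is consistent: the labeller is at (0.528, 0.076) with yaw -11°, and the bottle comes out 204 mm long against 200 true. I'll now move above the bottle's base.

servo_tool --pt "0.9 -1 0.1 0 0 -0.6" --pt "0.9 -1 0.1 0 0 -0.6" --pt "0.9 -1 0.1 0 0 -0.6" --pt "0.9 -1 0.1 0 0 -0.6" --pt "0.9 -1 0.1 0 0 -0.6" --pt "0.9 -1 0.1 0 0 -0.6" --pt "0.9 -1 0.1 0 0 -0.6" --pt "0.9 -1 0.1 0 0 -0.6"

```text
time_s: 0.9
tool_pos: [0.4188, 0.3596, 0.261]
ee_rot: [[-0.798, 0.603, -0.0], [0.603, 0.798, -0.0], [0.0, -0.0, -1.0]]
force: [0.6, 0.9, 0.6]
finger_gap: 0.0855
```

servo_tool --pt "0.2 -1 0 0 0 -0.6" --pt "0.2 -1 0 0 0 -0.6" --pt "0.2 -1 0 0 0 -0.6" --pt "0.2 -1 0 0 0 -0.6" --pt "0.2 -1 0 0 0 -0.6" --pt "0.2 -1 0 0 0 -0.6" --pt "0.2 -1 0 0 0 -0.6" --pt "0.2 -1 0 0 0 -0.6"

```text
time_s: 1.7
tool_pos: [0.4818, 0.0397, 0.2608]
ee_rot: [[-0.484, 0.875, 0.0], [0.875, 0.484, 0.0], [0.0, 0.0, -1.0]]
force: [1.2, 0.6, 0.5]
finger_gap: 0.0849
```

servo_tool --pt "0.1 -1 0 0 0 -0.6" --pt "0.1 -1 0 0 0 -0.6" --pt "0.1 -1 0 0 0 -0.6" --pt "0.1 -1 0 0 0 -0.6" --pt "0.1 -1 0 0 0 -0.6" --pt "0.1 -1 0 0 0 -0.6" --pt "0 0 0 0 0 0" --pt "0 0 0 0 0 0"

```text
time_s: 2.5
tool_pos: [0.5058, -0.1992, 0.2604]
ee_rot: [[-0.191, 0.982, -0.001], [0.982, 0.191, 0.001], [0.001, -0.001, -1.0]]
force: [-0.1, 0.5, 0.4]
finger_gap: 0.0851
```

```bash
python3 - <<'E'
from h import *
import pickle
st=bot.state(); s=save('wrist','w1.png'); print(st['time_s'],st['tool_pos'],st['ee_rot'],s['mount'],s['fx'],s['cx'],s['cy'])
pickle.dump((st,s),open('w1.pkl','wb'))
E
```

```text
2.5 [ 0.50575743 -0.19918746  0.26041898] [[-1.90591486e-01  9.81669011e-01 -9.16047733e-04]
 [ 9.81669130e-01  1.90592082e-01  6.14202224e-04]
 [ 7.77534734e-04 -7.82194067e-04 -9.99999392e-01]] [[-8.78840314e-05 -9.62196584e-01 -2.72355881e-01  7.00164588e-02]
 [ 9.99999984e-01 -1.26991400e-04  1.25962622e-04 -5.75373613e-04]
 [-1.55787660e-04 -2.72355865e-01  9.62196580e-01 -1.41936224e-01]
 [ 0.00000000e+00  0.00000000e+00  0.00000000e+00  1.00000000e+00]] 280.79666963135435 255.69041433389066 184.67018914571779
```

View pics/w1.png

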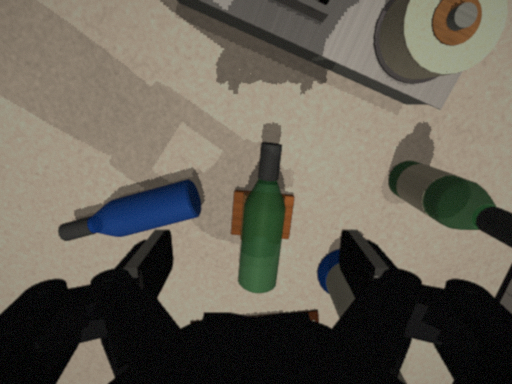

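The wrist view shows the cap end at (270,144), the base rim at (257,291), and the reel hub at about (465,15).

```bash
cat >> h.py <<'E'
def wc(st,s):
    M=np.array(s['mount']); R=np.array(st['ee_rot']); s=dict(s); s['attitude']=R@M[:3,:3]; s['origin']=R@M[:3,3]+st['tool_pos']; return s
E
python3 - <<'E'
from h import *
import pickle
W=wc(*pickle.load(open('w1.pkl','rb')))
print(W['origin'])
for n,u,v,z in [('capend',270,144,.058),('capend',270,144,.052),('base',257,291,.065),('base',257,291,.075),('neck L',260,182,.052),('reelhub',465,14,.151)]: print(n,atz(W,u,v,z).round(4))
E
```

```text
[ 0.49197809 -0.1306513   0.40241   ]
capend [ 0.5176 -0.172   0.058 ]
capend [ 0.5181 -0.1727  0.052 ]
base [ 0.5411 -0.3754  0.065 ]
base [ 0.5397 -0.3682  0.075 ]
neck L [ 0.5154 -0.2232  0.052 ]
reelhub [ 0.6416 -0.0305  0.151 ]
```

servo_tool --pt "0.19 -0.91 0 0 0 -0.27" --pt "0.19 -0.91 0 0 0 -0.27" --pt "0.19 -0.91 0 0 0 -0.27" --pt "0.19 -0.91 0 0 0 -0.27" --pt "0 0 -1 0 0 0" --pt "0 0 -1 0 0 0" --pt "0 0 -1 0 0 0" --pt "0 0 0 0 0 0"

```text
time_s: 3.35
tool_pos: [0.5349, -0.3417, 0.1354]
ee_rot: [[-0.1, 0.995, -0.006], [0.995, 0.1, 0.005], [0.005, -0.006, -1.0]]
force: [-0.2, -0.0, -0.7]
finger_gap: 0.0855
```

```bash
python3 - <<'E'
from h import *
import pickle
st=bot.state(); s=save('wrist','w2.png'); print(st['time_s'],st['tool_pos'],st['ee_rot'])
pickle.dump((st,s),open('w2.pkl','wb'))
W=wc(st,s); print([proj(W,p) for p in [(0.5181,-.1725,.052),(.536,-.345,.08),(.536,-.345,.05)]])
E
```

```text
3.35 [ 0.53489185 -0.34169238  0.13543909] [[-0.10037728  0.99492828 -0.00648935]
 [ 0.9949353   0.1004085   0.00467769]
 [ 0.00530556 -0.00598695 -0.999968  ]]
[(np.float64(257.7465469531864), np.float64(-47.35157633039259)), (np.float64(258.0116734796866), np.float64(207.5733471232979)), (np.float64(257.9370682937164), np.float64(195.3766082931516))]
```

View pics/w2.png

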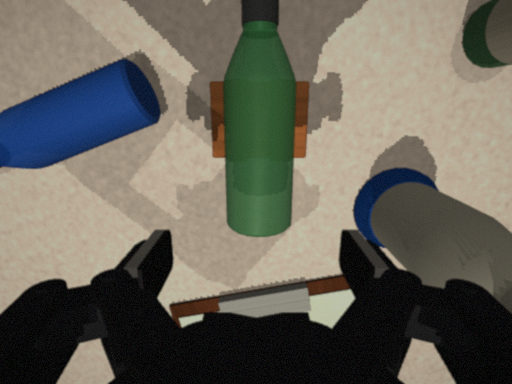

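Aligned: the bottle's axis is at u≈259, vertical and centred between the fingers, with the base edge at v≈234, i.e. about 28 mm behind the planned grip. I'll descend and close.

servo_tool --pt "0 0 -0.7 0 0 0" --pt "0 0 -0.7 0 0 0" --pt "0 0 -0.7 0 0 0" --pt "0 0 -0.5 0 0 0" --pt "0 0 0 0 0 0" --pt "0 0 0 0 0 0"

```text
time_s: 4.0
tool_pos: [0.5376, -0.3445, 0.0397]
ee_rot: [[-0.099, 0.995, 0.002], [0.995, 0.099, -0.001], [-0.002, 0.002, -1.0]]
force: [0.6, 0.7, 0.5]
finger_gap: 0.0855
```

servo_tool --pt "0 0 0 0 0 0" --pt "0 0 0 0 0 0" --pt "0 0 0 0 0 0" --pt "0 0 0 0 0 0" --pt "0 0 0 0 0 0" --pt "0 0 0 0 0 0" --pt "0 0 0 0 0 0" --pt "0 0 0 0 0 0" --jaw 1

```text
time_s: 4.8
tool_pos: [0.5373, -0.3446, 0.0389]
ee_rot: [[-0.099, 0.995, 0.002], [0.995, 0.099, -0.001], [-0.001, 0.002, -1.0]]
force: [0.4, 0.2, 8.2]
finger_gap: 0.0541
```

The gap of 54 mm and the 8 N upward force suggest the grip is slightly above the axis. I'll reopen, lower 7 mm and regrip.

servo_tool --pt "0 0 0 0 0 0" --pt "0 0 0 0 0 0" --pt "0 0 0 0 0 0" --pt "0 0 -0.15 0 0 0" --pt "0 0 0 0 0 0" --pt "0 0 0 0 0 0" --jaw 0

```text
time_s: 5.4
tool_pos: [0.5362, -0.3441, 0.0305]
ee_rot: [[-0.099, 0.995, -0.001], [0.995, 0.099, 0.0], [0.0, -0.001, -1.0]]
force: [-0.4, 0.6, 0.2]
finger_gap: 0.0854
```

servo_tool --pt "0 0 0 0 0 0" --pt "0 0 0 0 0 0" --pt "0 0 0 0 0 0" --pt "0 0 0 0 0 0" --pt "0 0 0 0 0 0" --pt "0 0 0 0 0 0" --pt "0 0 0 0 0 0" --pt "0 0 0 0 0 0" --jaw 1

```text
time_s: 6.2
tool_pos: [0.5368, -0.3444, 0.0314]
ee_rot: [[-0.099, 0.995, 0.001], [0.995, 0.099, -0.0], [-0.001, 0.001, -1.0]]
force: [4.6, 0.8, 5.3]
finger_gap: 0.054
```

servo_tool --pt "0 0 0.25 0 0 0" --pt "0 0 0.5 0 0 0" --pt "0 0 0.75 0 0 0" --pt "0 0 0.75 0 0 0" --pt "0 0 0.75 0 0 0" --pt "0 0 0.5 0 0 0" --pt "0 0 0.25 0 0 0" --pt "0 0 0 0 0 0"

```text
time_s: 7.0
tool_pos: [0.5364, -0.3444, 0.1817]
ee_rot: [[-0.099, 0.995, 0.0], [0.995, 0.099, -0.001], [-0.001, 0.0, -1.0]]
force: [-0.5, -1.3, -4.4]
finger_gap: 0.0543
```

```bash
python3 - <<'E'
from h import *
import pickle
st=bot.state(); w=save('wrist','w3.png'); s=save('side','s3.png'); print(st['time_s'],st['tool_pos'],st['force'],st['moment'],st['finger_gap'])
pickle.dump((st,w,s),open('w3.pkl','wb'))
a=cv2.resize(cv2.imread('pics/s3.png')[130:370,180:380],None,fx=2,fy=2,interpolation=cv2.INTER_CUBIC)
b=cv2.imread('pics/w3.png')[:300,150:400]
im=np.zeros((480,650,3),np.uint8); im[:,:400]=a; im[:300,400:]=b; cv2.imwrite('pics/c3.png',im)
E
```

```text
7.0 [ 0.53635515 -0.34439129  0.18171841] [-0.52583202 -1.26303374 -4.43688832] [-0.22349534 -0.04306848 -0.02394691] 0.05427169864493174
```

View pics/c3.png

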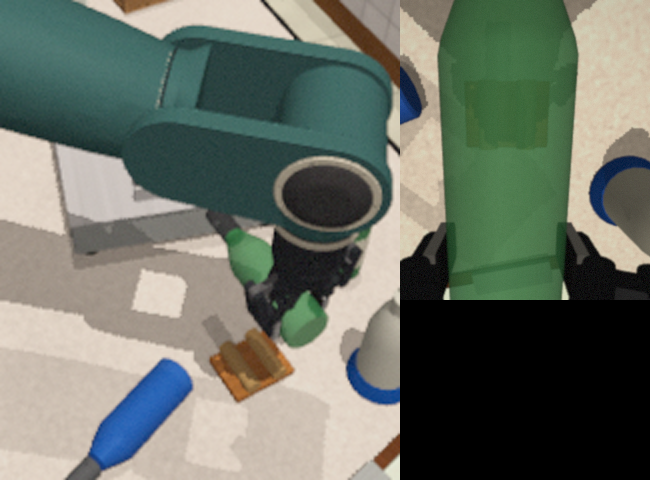

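Held: in the side crop the cap end is at about (214,218) and the cradle is empty. I'll compare that with the level prediction.

```bash
python3 - <<'E'
from h import *
import pickle
st,w,S=pickle.load(open('w3.pkl','rb'));W=wc(st,w)
t=st['tool_pos']; u=np.array([-.099,.995,0])
for dz in (0,-.01,-.02,-.03,-.04):
    g=np.array([t[0],t[1],.202])
    sh=g+u*.087+[0,0,dz*87/172]
    c=g+u*.172+[0,0,dz]
    x=np.array(proj(S,c)); l=[proj(W,sh+k*.028*np.array([.995,.099,0]))  for k in (-1,1)]
    print(dz,(x-[180,130])*2,'shoulder wrist crop',[(round(a[0]-150+400),round(a[1])) for a in l], 'base',(np.array(proj(S,g-u*.028-np.array([0,0,dz*28/172])))-[180,130])*2)
E
```

```text
0 [211.52865316 209.87325059] shoulder wrist crop [(437, 61), (577, 61)] base [308.01926012 332.12365274]
-0.01 [211.10149372 215.1563684 ] shoulder wrist crop [(440, 63), (574, 63)] base [308.21714556 331.28528111]
-0.02 [210.67988577 220.37082531] shoulder wrist crop [(443, 65), (571, 64)] base [308.41551564 330.44485626]
-0.03 [210.26372178 225.51795119] shoulder wrist crop [(445, 66), (569, 66)] base [308.61437214 329.60237063]
-0.04 [209.85289699 230.59904178] shoulder wrist crop [(447, 68), (567, 67)] base [308.81371684 328.75781664]
```

Level within about 0 to 2° nose-down. Next I'll turn to the labeller's yaw and bring the cap to about 30 mm before the wheel, slightly high.

servo_tool --pt "-0.41 0.78 -0.25 0 0 -0.83" --pt "-0.41 0.78 -0.25 0 0 -0.83" --pt "-0.41 0.78 -0.25 0 0 -0.84" --pt "-0.42 0.77 -0.25 0 0 -0.84" --pt "0.11 0.55 -0.06 0 0 0" --pt "0.11 0.55 -0.06 0 0 0" --pt "0.11 0.55 -0.06 0 0 0" --pt "0.1 0.56 -0.07 0 0 0"

```text
time_s: 7.9
tool_pos: [0.4869, -0.1304, 0.1293]
ee_rot: [[0.191, 0.981, -0.002], [0.981, -0.191, 0.001], [0.0, -0.002, -1.0]]
force: [-0.7, -0.4, -3.9]
finger_gap: 0.0548
```

servo_tool --pt "0 0 0 0 0 0" --pt "0 0 0 0 0 0"

```text
time_s: 8.1
tool_pos: [0.4871, -0.1311, 0.1297]
ee_rot: [[0.19, 0.982, -0.002], [0.982, -0.19, 0.0], [-0.0, -0.002, -1.0]]
force: [-0.5, -0.8, -4.4]
finger_gap: 0.0546
```

```bash
python3 - <<'E'
from h import *
import pickle
st=bot.state(); w=save('wrist','w4.png'); s=save('side','s4.png'); t=save('top','t4.png');print(st['time_s'],st['tool_pos'],st['ee_rot'],st['force'],st['moment'])
pickle.dump((st,w,s,t),open('w4.pkl','wb'))
a=cv2.resize(cv2.imread('pics/s4.png')[150:290,200:333],None,fx=3,fy=3,interpolation=cv2.INTER_CUBIC)
b=cv2.imread('pics/w4.png')[:300,56:456]
im=np.zeros((600,799,3),np.uint8); im[:420,:399]=a; im[:300,399:]=b
im[300:600,399:]=cv2.resize(cv2.imread('pics/t4.png')[150:250,220:353],(400,300),interpolation=cv2.INTER_CUBIC)
cv2.imwrite('pics/c4.png',im)
E
```

```text
8.1 [ 0.48707619 -0.13110795  0.12969454] [[ 1.90387163e-01  9.81707158e-01 -1.94541570e-03]
 [ 9.81709078e-01 -1.90387031e-01  2.55007819e-04]
 [-1.20038916e-04 -1.95838246e-03 -9.99998075e-01]] [-0.49051597 -0.77315952 -4.38461422] [-0.20486221  0.0061259  -0.0217459 ]
```

View pics/c4.png

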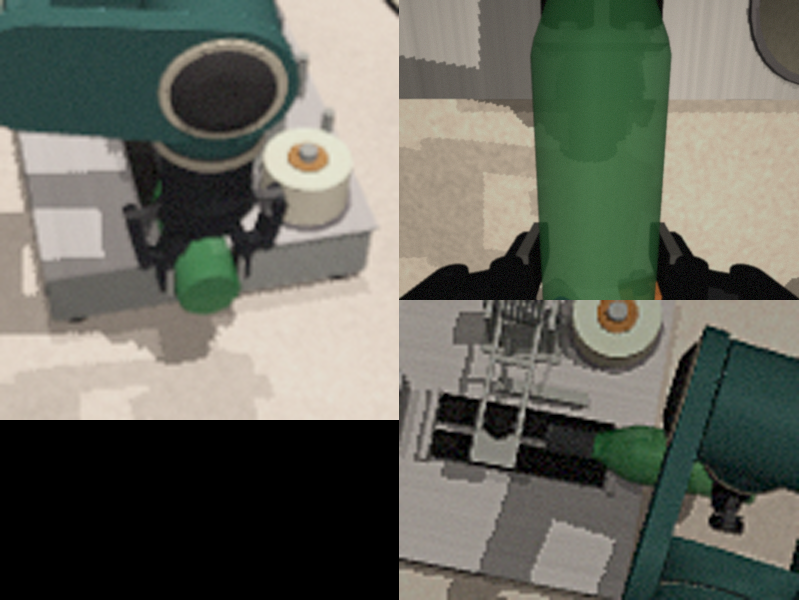

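```bash
cat >> h.py <<'E'
O=np.array([.5277,.0765,0]); c_,s_=np.cos(-.1916),np.sin(-.1916)
RL=np.array([[c_,-s_,0],[s_,c_,0],[0,0,1]])
lab=lambda p: RL.T@(np.array(p)-O)
E
python3 - <<'E'
from h import *
import pickle
st,w,S,T=pickle.load(open('w4.pkl','rb'))
o=lambda u,v:(220+(u-399+.5)/3-.5,150+(v-300+.5)/3-.5)
print('tcp',lab(st['tool_pos'])*1000)
print('capend',lab(atz(T,*o(549,438),.150))*1000)
print('neckroot',lab(atz(T,*o(597,447),.150))*1000)
for n,p in [('gapL',(435,425)),('gapR',(607,461)),('backR',(617,425)),('frontR',(604,487)),('tabfront',(493,468))]: print(n,lab(atz(T,*o(*p),.115 if n[0]!='t' else .16))*1000)
W=wc(st,w); t=st['tool_pos']; u=np.array(st['ee_rot'])[:,0]; y=np.array(st['ee_rot'])[:,1]
for dz in (0,-.01,-.02):
    sh=np.array(t)+[0,0,.0206]+u*.087+[0,0,dz/2]; print(dz,[np.array(proj(W,sh+k*.028*y))+[399-56,0] for k in(-1,1)])
E
```

```text
tcp [  -0.34567455 -211.54488289  129.6945385 ]
capend [ 3.35373881e-02 -4.44984544e+01  1.50000000e+02]
neckroot [ -0.18037224 -90.41521198 150.        ]
gapL [ -1.64560476  67.64510581 115.        ]
gapR [  -5.97254757 -102.35786058  115.        ]
backR [  30.45904744 -105.68375219  115.        ]
frontR [ -31.3479001  -103.95110342  115.        ]
tabfront [-39.0836499    1.34462796 160.        ]
0 [array([530.59878077,  60.24711173]), array([670.93525084,  60.23525221])]
-0.01 [array([533.42470101,  62.09632367]), array([667.98383799,  62.08491575])]
-0.02 [array([536.02714556,  63.79929868]), array([665.26582042,  63.78830942])]
```

Alignment is good: cap end at labeller x≈0, y≈-44 mm. I'll advance 25 mm while lowering, then touch the rollers.

servo_tool --pt "0.04 0.21 -0.06 0 0 0" --pt "0.04 0.2 -0.06 0 0 0" --pt "0.04 0.2 -0.04 0 0 0" --pt "0 0 0 0 0 0" --pt "0 0 0 0 0 0"

```text
time_s: 8.75
tool_pos: [0.4924, -0.1067, 0.1245]
ee_rot: [[0.191, 0.982, -0.0], [0.982, -0.191, -0.0], [-0.0, -0.0, -1.0]]
force: [0.4, -0.6, -4.2]
finger_gap: 0.0543
```

servo_tool --pt "0 0 -0.03 0 0 0" --pt "0 0 0 0 0 0" --pt "0 0 0 0 0 0"

```text
time_s: 9.05
tool_pos: [0.4924, -0.1072, 0.1234]
ee_rot: [[0.192, 0.981, 0.0], [0.981, -0.192, 0.0], [0.0, 0.0, -1.0]]
force: [-0.2, 0.6, -3.5]
finger_gap: 0.0541
```

servo_tool --pt "0 0 -0.03 0 0 0" --pt "0 0 0 0 0 0" --pt "0 0 0 0 0 0"

```text
time_s: 9.35
tool_pos: [0.4925, -0.1071, 0.1223]
ee_rot: [[0.192, 0.981, 0.0], [0.981, -0.192, -0.0], [-0.0, 0.0, -1.0]]
force: [-0.3, -1.3, -1.4]
finger_gap: 0.0543
```

servo_tool --pt "0 0 -0.03 0 0 0" --pt "0 0 0 0 0 0" --pt "0 0 0 0 0 0"

```text
time_s: 9.65
tool_pos: [0.4925, -0.1071, 0.1211]
ee_rot: [[0.192, 0.981, 0.0], [0.981, -0.192, -0.0], [-0.0, 0.0, -1.0]]
force: [-0.3, -2.0, -0.1]
finger_gap: 0.0542
```

servo_tool --pt "0.02 0.1 0.02 0 0 0" --pt "0.02 0.1 0 0 0 0" --pt "0.02 0.1 0 0 0 0" --pt "0.02 0.1 0 0 0 0" --pt "0.02 0.1 0 0 0 0" --pt "0.02 0.1 0 0 0 0" --pt "0 0 0 0 0 0" --pt "0 0 0 0 0 0"

```text
time_s: 10.45
tool_pos: [0.4973, -0.0825, 0.1217]
ee_rot: [[0.191, 0.982, 0.0], [0.982, -0.191, 0.001], [0.001, 0.0, -1.0]]
force: [0.8, 2.5, -0.2]
finger_gap: 0.0541
```

servo_tool --pt "0.02 0.1 0 0 0 0" --pt "0.02 0.1 0 0 0 0" --pt "0.02 0.1 0 0 0 0" --pt "0.02 0.1 0 0 0 0" --pt "0.02 0.1 0 0 0 0" --pt "0.02 0.1 0 0 0 0" --pt "0.02 0.1 0 0 0 0" --pt "0 0 0 0 0 0"

```text
time_s: 11.25
tool_pos: [0.5031, -0.0544, 0.1221]
ee_rot: [[0.191, 0.982, 0.001], [0.982, -0.191, 0.0], [0.0, 0.001, -1.0]]
force: [-0.7, -0.8, 4.9]
finger_gap: 0.0542
```

```bash
python3 - <<'E'
from h import *
import pickle
st=bot.state(); t=save('top','t5.png');print(st['time_s'],lab(st['tool_pos'])*1000,st['force'],st['moment'])
s=save('side','s5.png');pickle.dump((st,s,t),open('w5.pkl','wb'))
im=np.zeros((600,800,3),np.uint8)
im[:,:400]=cv2.resize(cv2.imread('pics/s5.png')[130:280,200:300],(400,600),interpolation=cv2.INTER_CUBIC)
im[:400,400:]=cv2.resize(cv2.imread('pics/t5.png')[150:250,220:320],(400,400),interpolation=cv2.INTER_CUBIC)
cv2.imwrite('pics/c5.png',im)
E
```

```text
11.25 [   0.75156654 -133.16017009  122.10875759] [-0.70107154 -0.82628028  4.87293694] [0.08873013 0.06759029 0.12421958]
```

View pics/c5.png

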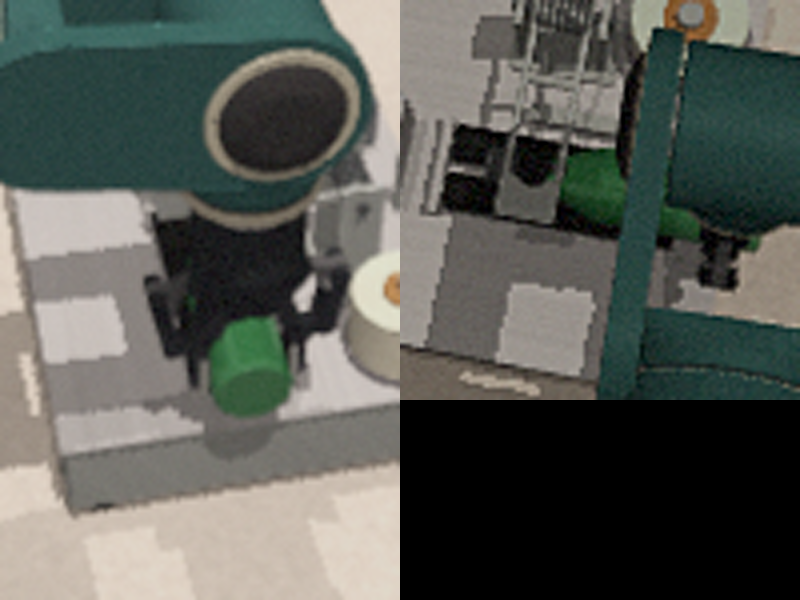

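The cap has passed under the wheel; its end shows at (490,160) in the right panel, left of the finger tab. Next I'll push the shoulder under.

servo_tool --pt "0.02 0.1 0.01 0 0 0" --pt "0.02 0.1 0 0 0 0" --pt "0.02 0.1 0 0 0 0" --pt "0.02 0.1 0 0 0 0" --pt "0.02 0.1 0 0 0 0" --pt "0.02 0.1 0 0 0 0" --pt "0.02 0.1 0 0 0 0" --pt "0 0 0 0 0 0"

```text
time_s: 12.15
tool_pos: [0.5084, -0.0275, 0.1227]
ee_rot: [[0.191, 0.982, -0.0], [0.982, -0.191, -0.002], [-0.002, 0.0, -1.0]]
force: [-5.5, -8.4, 8.7]
finger_gap: 0.0545
```

servo_tool --pt "0.02 0.1 0 0 0 0" --pt "0.02 0.1 0 0 0 0" --pt "0.02 0.1 0 0 0 0" --pt "0.02 0.1 0 0 0 0" --pt "0.02 0.1 0 0 0 0" --pt "0 0 0 0 0 0"

```text
time_s: 12.75
tool_pos: [0.5124, -0.0075, 0.1227]
ee_rot: [[0.191, 0.982, -0.0], [0.982, -0.191, -0.002], [-0.002, 0.0, -1.0]]
force: [-5.2, -7.7, 11.0]
finger_gap: 0.0547
```

servo_tool --pt "0.02 0.1 0 0 0 0" --pt "0.02 0.1 0 0 0 0" --pt "0.01 0.05 0 0 0 0" --pt "0 0 0 0 0 0"

```text
time_s: 13.15
tool_pos: [0.5144, 0.0025, 0.1228]
ee_rot: [[0.191, 0.982, 0.0], [0.982, -0.191, -0.002], [-0.002, 0.0, -1.0]]
force: [-5.7, -8.4, 9.5]
finger_gap: 0.054
```

servo_tool --pt "0.01 0.05 0 0 0 0" --pt "0.01 0.05 0 0 0 0" --pt "0 0 0 0 0 0"

```text
time_s: 13.45
tool_pos: [0.5151, 0.0064, 0.1228]
ee_rot: [[0.191, 0.982, -0.0], [0.982, -0.191, -0.002], [-0.002, 0.0, -1.0]]
force: [-6.8, -9.8, 11.6]
finger_gap: 0.0543
```

servo_tool --pt "0.01 0.05 0 0 0 0" --pt "0 0 0 0 0 0"

```text
time_s: 13.65
tool_pos: [0.5155, 0.0084, 0.1228]
ee_rot: [[0.191, 0.982, -0.0], [0.982, -0.191, -0.002], [-0.002, 0.0, -1.0]]
force: [-6.1, -9.1, 10.3]
finger_gap: 0.0542
```

servo_tool --pt "0.01 0.05 0 0 0 0" --pt "0 0 0 0 0 0"

```text
time_s: 13.85
tool_pos: [0.5157, 0.0094, 0.1227]
ee_rot: [[0.192, 0.981, -0.001], [0.981, -0.192, -0.004], [-0.004, 0.0, -1.0]]
force: [-7.4, -19.1, 11.4]
finger_gap: 0.0545
```

Cap met the stop: the force jumped from 9 to 19 N and the TCP is at labeller y = -68. I'll release, check, and rise.

servo_tool --pt "0 0 0 0 0 0" --pt "0 0 0 0 0 0" --pt "0 0 0 0 0 0" --pt "0 0 0 0 0 0" --pt "0 0 0 0 0 0" --pt "0 0 0 0 0 0" --jaw 0

```text
time_s: 14.45
tool_pos: [0.516, 0.0111, 0.1221]
ee_rot: [[0.191, 0.982, -0.0], [0.982, -0.191, 0.0], [0.0, -0.0, -1.0]]
force: [-0.7, 0.1, 0.1]
finger_gap: 0.0856
```

servo_tool --pt "0 0 0.3 0 0 0" --pt "0 0 0.6 0 0 0" --pt "0 0 0.9 0 0 0" --pt "0 0 0.9 0 0 0" --pt "-0.5 -0.5 0.9 0 0 0" --pt "-1 -0.5 0.5 0 0 0" --pt "-1 0 0 0 0 0" --pt "0 0 0 0 0 0"

```text
time_s: 15.25
tool_pos: [0.4133, -0.0294, 0.289]
ee_rot: [[0.193, 0.981, 0.005], [0.981, -0.193, -0.001], [0.0, 0.005, -1.0]]
force: [1.3, -0.3, 0.3]
finger_gap: 0.0853
```

```bash
python3 - <<'E'
from h import *
import pickle
st=bot.state(); t=save('top','t6.png');print(st['time_s'],st['tool_pos'],st['force'])
s=save('side','s6.png');pickle.dump((st,s,t),open('w6.pkl','wb'))
im=np.zeros((600,800,3),np.uint8)
im[:,:400]=cv2.resize(cv2.imread('pics/s6.png')[130:280,200:300],(400,600),interpolation=cv2.INTER_CUBIC)
im[:400,400:]=cv2.resize(cv2.imread('pics/t6.png')[140:240,175:275],(400,400),interpolation=cv2.INTER_CUBIC)
cv2.imwrite('pics/c6.png',im)
E
```

```text
15.25 [ 0.41333441 -0.02936047  0.28901526] [ 1.2624845  -0.29689035  0.28362451]
```

View pics/c6.png

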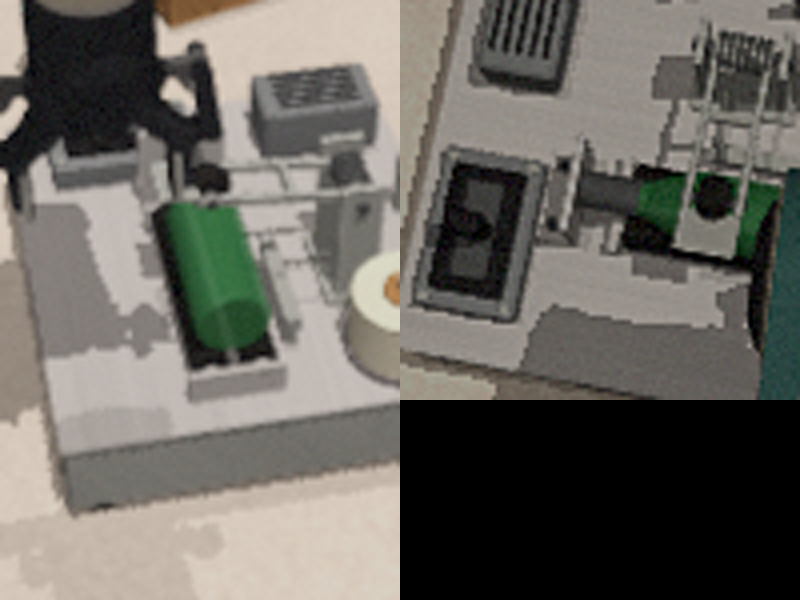

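The bottle lies on the rollers with its cap against the stop (right panel, cap end at ~(580,190)) and the wheel is raised on the body. Next I'll go behind the lever with the fingers shut.

servo_tool --pt "0.54 0.97 0 0 0 0" --pt "0.54 0.97 0 0 0 0" --pt "0.54 0.97 0 0 0 0" --pt "0.54 0.97 0 0 0 0" --pt "0.54 0.97 0 0 0 0" --pt "0.54 0.97 0 0 0 0" --pt "0.54 0.97 0 0 0 0" --pt "0 0 0 0 0 0" --jaw 1

```text
time_s: 16.15
tool_pos: [0.5689, 0.2469, 0.2833]
ee_rot: [[0.188, 0.982, -0.004], [0.982, -0.188, -0.001], [-0.001, -0.004, -1.0]]
force: [-0.1, -0.2, -0.2]
finger_gap: 0.0002
```

servo_tool --pt "0 0 -0.5 0 0 0" --pt "0 0 0 0 0 0" --pt "0 0 0 0 0 0"

```text
time_s: 16.45
tool_pos: [0.5672, 0.2425, 0.2659]
ee_rot: [[0.192, 0.981, -0.001], [0.981, -0.192, -0.001], [-0.001, -0.001, -1.0]]
force: [-0.2, -0.4, 0.4]
finger_gap: 0.0001
```

```bash
python3 - <<'E'
from h import *
import pickle
st=bot.state(); w=save('wrist','w7.png');print(st['time_s'],st['tool_pos'],lab(st['tool_pos']),st['force'],st['finger_gap'])
s=save('side','s7.png')
im=np.zeros((384,800,3),np.uint8)
im[:,:512]=cv2.imread('pics/w7.png')
im[:,512:]=cv2.resize(cv2.imread('pics/s7.png')[120:216,200:272],(288,384),interpolation=cv2.INTER_CUBIC)
cv2.imwrite('pics/c7.png',im)
W=wc(st,w)
for q in [(-40,170,183),(-40,170,119)]: print(q,proj(W,O+RL@(np.array(q)/1000)))
E
```

```text
16.45 [0.56723713 0.24246495 0.26589205] [0.00720896 0.17045697 0.26589205] [-0.24801511 -0.43351459  0.38536967] 5.449848596053156e-05
(-40, 170, 183) (np.float64(200.54594102321926), np.float64(192.17761197004864))
(-40, 170, 119) (np.float64(212.03666868872403), np.float64(174.1050476700119))
```

View pics/c7.png

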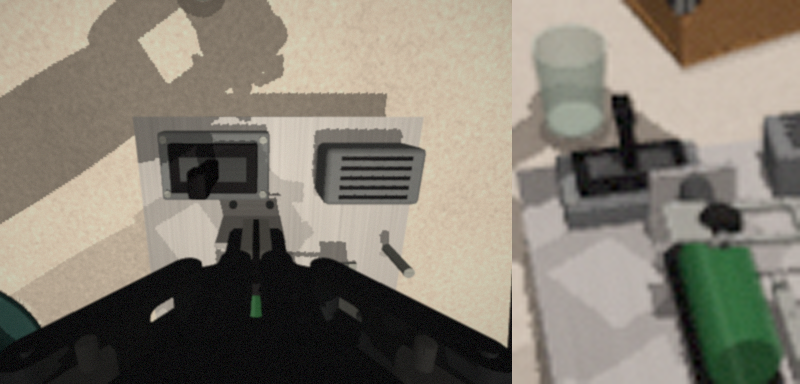

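Lever tip is at (200,182) in the wrist view, about upright, and the switch centre at (214,165) sits ~6 mm further along +y than fitted, so I'll shift for that and descend.

servo_tool --pt "0.02 0.12 -0.7 0 0 0" --pt "0 0 -0.7 0 0 0" --pt "0 0 -0.7 0 0 0" --pt "0 0 -0.6 0 0 0" --pt "0 0 0 0 0 0" --pt "0 0 0 0 0 0"

```text
time_s: 17.15
tool_pos: [0.5683, 0.2473, 0.1595]
ee_rot: [[0.192, 0.981, 0.001], [0.981, -0.192, 0.0], [0.0, 0.001, -1.0]]
force: [0.3, -0.1, 0.1]
finger_gap: 0.0
```

servo_tool --pt "-0.29 0.06 0 0 0 0" --pt "-0.29 0.06 0 0 0 0" --pt "-0.2 0.04 0 0 0 0" --pt "0 0 0 0 0 0"

```text
time_s: 17.55
tool_pos: [0.5358, 0.2542, 0.1591]
ee_rot: [[0.191, 0.982, 0.001], [0.982, -0.191, 0.001], [0.001, 0.001, -1.0]]
force: [0.6, 0.6, 0.6]
finger_gap: 0.0
```

servo_tool --pt "-0.2 0.04 0 0 0 0" --pt "-0.15 0.03 0 0 0 0" --pt "0 0 0 0 0 0"

```text
time_s: 17.85
tool_pos: [0.5221, 0.2567, 0.1582]
ee_rot: [[0.191, 0.982, -0.0], [0.982, -0.191, 0.0], [0.0, -0.0, -1.0]]
force: [0.1, -0.4, -0.5]
finger_gap: 0.0001
```

servo_tool --pt "-0.08 0.01 0 0 0 0" --pt "-0.05 0.01 0 0 0 0" --pt "0 0 0 0 0 0"

```text
time_s: 18.15
tool_pos: [0.5174, 0.2574, 0.1581]
ee_rot: [[0.191, 0.982, -0.0], [0.982, -0.191, -0.0], [-0.0, -0.0, -1.0]]
force: [0.5, 0.1, -0.1]
finger_gap: -0.0
```

servo_tool --pt "-0.06 0.01 0 0 0 0" --pt "-0.06 0.01 0 0 0 0" --pt "0 0 0 0 0 0"

```text
time_s: 18.45
tool_pos: [0.5125, 0.2582, 0.1582]
ee_rot: [[0.191, 0.982, -0.0], [0.982, -0.191, 0.0], [-0.0, -0.0, -1.0]]
force: [-0.2, -0.0, 0.8]
finger_gap: -0.0001
```

```bash
python3 - <<'E'
from h import *
st=bot.state(); w=save('wrist','w8.png');print(st['time_s'],lab(st['tool_pos']),st['force'])
s=save('side','s8.png')
im=np.zeros((384,800,3),np.uint8)
im[:,:512]=cv2.imread('pics/w8.png')
im[:,512:]=cv2.resize(cv2.imread('pics/s8.png')[120:216,200:272],(288,384),interpolation=cv2.INTER_CUBIC)
cv2.imwrite('pics/c8.png',im)
E
```

```text
18.45 [-0.04949537  0.17550648  0.15817409] [-0.22001961 -0.0251962   0.79361473]
```

View pics/c8.png

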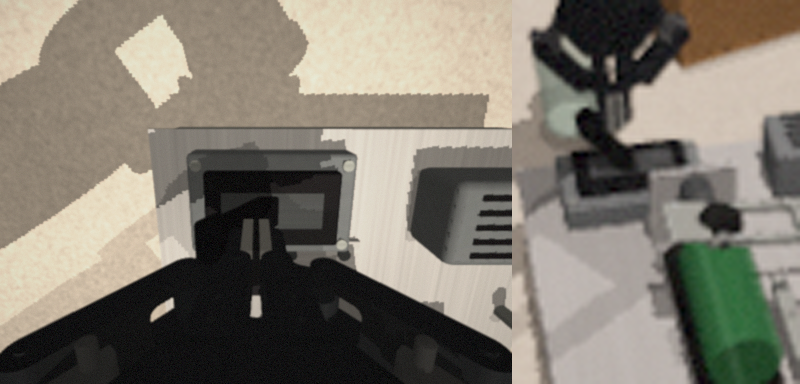

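Lever is leaning well to the front (tip near (590,120) in the right panel). I'll keep pushing until its stop shows in the force.

servo_tool --pt "-0.06 0.01 0 0 0 0" --pt "0 0 0 0 0 0" --pt "0 0 0 0 0 0"

```text
time_s: 18.85
tool_pos: [0.5108, 0.2585, 0.1584]
ee_rot: [[0.192, 0.981, 0.001], [0.981, -0.192, -0.0], [0.0, 0.001, -1.0]]
force: [3.8, -1.5, 1.0]
finger_gap: -0.0
```

servo_tool --pt "-0.06 0.01 0 0 0 0" --pt "0 0 0 0 0 0" --pt "0 0 0 0 0 0"

```text
time_s: 19.15
tool_pos: [0.5096, 0.2586, 0.159]
ee_rot: [[0.192, 0.981, 0.005], [0.981, -0.192, -0.0], [0.001, 0.005, -1.0]]
force: [15.2, -2.5, 0.6]
finger_gap: 0.0002
```

servo_tool --pt "-0.05 0.01 0 0 0 0" --pt "0 0 0 0 0 0" --pt "0 0 0 0 0 0"

```text
time_s: 19.45
tool_pos: [0.5087, 0.2589, 0.1596]
ee_rot: [[0.192, 0.981, 0.007], [0.981, -0.192, -0.0], [0.001, 0.007, -1.0]]
force: [23.0, -5.2, 1.7]
finger_gap: -0.0005
```

At the off stop (23 N). I'll back off, hop over, and push from the front.

servo_tool --pt "0.3 -0.06 0 0 0 0" --pt "0 0 0.8 0 0 0" --pt "0 0 0.8 0 0 0" --pt "0 0 0.7 0 0 0" --pt "-0.7 0.13 0 0 0 0" --pt "-0.7 0.13 0 0 0 0" --pt "-0.7 0.14 0 0 0 0" --pt "0 0 0 0 0 0"

```text
time_s: 20.25
tool_pos: [0.4319, 0.2735, 0.2506]
ee_rot: [[0.19, 0.982, 0.0], [0.982, -0.19, 0.001], [0.001, -0.0, -1.0]]
force: [0.4, -0.4, 1.1]
finger_gap: 0.0
```

servo_tool --pt "0 0 0 0 0 0" --pt "0 0 -0.8 0 0 0" --pt "0 0 -0.8 0 0 0" --pt "0 0 -0.7 0 0 0" --pt "0 0 0 0 0 0" --pt "0 0 0 0 0 0"

```text
time_s: 20.85
tool_pos: [0.4345, 0.2728, 0.1587]
ee_rot: [[0.192, 0.981, -0.001], [0.981, -0.192, -0.0], [-0.0, -0.0, -1.0]]
force: [0.4, 0.0, 0.0]
finger_gap: 0.0004
```

```bash
python3 - <<'E'
from h import *
st=bot.state(); print(st['time_s'],lab(st['tool_pos']),st['force'])
s=save('side','s9.png');t=save('top','t9.png')
im=np.zeros((384,700,3),np.uint8)
im[:,:288]=cv2.resize(cv2.imread('pics/s9.png')[120:216,200:272],(288,384),interpolation=cv2.INTER_CUBIC)
im[:,300:]=cv2.resize(cv2.imread('pics/t9.png')[144:240,175:275],(400,384),interpolation=cv2.INTER_CUBIC)
cv2.imwrite('pics/c9.png',im)
E
```

```text
20.85 [-0.12883744  0.17497818  0.15870142] [0.43097043 0.01276143 0.02420706]
```

View pics/c9.png

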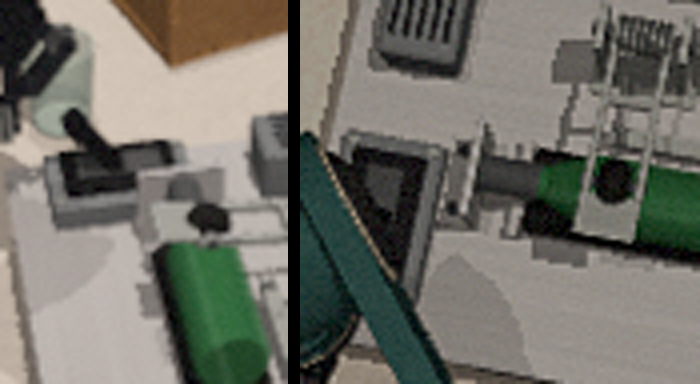

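Lever is fully off in the side view (tip at (70,115)) and the bottle is unchanged. I'll push to on.

servo_tool --pt "0.4 -0.08 0 0 0 0" --pt "0.3 -0.06 0 0 0 0" --pt "0.3 -0.06 0 0 0 0" --pt "0.3 -0.06 0 0 0 0" --pt "0.3 -0.06 0 0 0 0" --pt "0.3 -0.06 0 0 0 0" --pt "0.25 -0.05 0 0 0 0" --pt "0 0 0 0 0 0"

```text
time_s: 21.75
tool_pos: [0.5211, 0.2552, 0.1575]
ee_rot: [[0.192, 0.981, -0.001], [0.981, -0.192, -0.001], [-0.001, -0.001, -1.0]]
force: [-0.4, 0.6, 0.0]
finger_gap: -0.0002
```

servo_tool --pt "0.1 -0.02 0 0 0 0" --pt "0.1 -0.02 0 0 0 0" --pt "0 0 0 0 0 0" --pt "0 0 0 0 0 0"

```text
time_s: 22.15
tool_pos: [0.528, 0.2542, 0.1582]
ee_rot: [[0.191, 0.982, 0.0], [0.982, -0.191, -0.0], [0.0, 0.0, -1.0]]
force: [0.6, -0.5, -0.6]
finger_gap: -0.0
```

servo_tool --pt "0.06 -0.01 0 0 0 0" --pt "0.06 -0.01 0 0 0 0" --pt "0 0 0 0 0 0" --pt "0 0 0 0 0 0"

```text
time_s: 22.55
tool_pos: [0.5329, 0.2534, 0.1582]
ee_rot: [[0.191, 0.981, 0.0], [0.981, -0.191, -0.0], [0.0, 0.0, -1.0]]
force: [0.4, 0.5, 0.2]
finger_gap: 0.0
```

servo_tool --pt "0.06 -0.01 0 0 0 0" --pt "0 0 0 0 0 0" --pt "0 0 0 0 0 0"

```text
time_s: 22.85
tool_pos: [0.5352, 0.253, 0.1582]
ee_rot: [[0.191, 0.982, 0.0], [0.982, -0.191, 0.0], [0.0, 0.0, -1.0]]
force: [-1.8, -0.3, 0.7]
finger_gap: -0.0001
```

servo_tool --pt "0.06 -0.01 0 0 0 0" --pt "0 0 0 0 0 0" --pt "0 0 0 0 0 0"

```text
time_s: 23.15
tool_pos: [0.5363, 0.2528, 0.1579]
ee_rot: [[0.191, 0.982, -0.004], [0.982, -0.191, 0.0], [-0.001, -0.003, -1.0]]
force: [-15.2, 0.7, 3.2]
finger_gap: 0.0001
```

servo_tool --pt "0.06 -0.01 0 0 0 0" --pt "0 0 0 0 0 0" --pt "0 0 0 0 0 0"

```text
time_s: 23.45
tool_pos: [0.5371, 0.2528, 0.1577]
ee_rot: [[0.19, 0.982, -0.007], [0.982, -0.19, 0.0], [-0.001, -0.007, -1.0]]
force: [-30.5, 2.8, 7.3]
finger_gap: -0.0
```

At the on stop. I'll back off, rise, and take a final look.

servo_tool --pt "-0.4 0.08 0 0 0 0" --pt "-0.4 0.08 0.3 0 0 0" --pt "-0.4 0.08 0.8 0 0 0" --pt "-0.6 0.4 0.9 0 0 0" --pt "-0.6 0.9 0.9 0 0 0" --pt "-0.3 1 0.3 0 0 0" --pt "-0.3 1 0 0 0 0" --pt "0 0 0 0 0 0"

```text
time_s: 24.25
tool_pos: [0.4211, 0.3931, 0.2823]
ee_rot: [[0.188, 0.982, 0.0], [0.982, -0.188, 0.001], [0.001, 0.0, -1.0]]
force: [0.1, -0.6, -0.8]
finger_gap: 0.0001
```

```bash
python3 - <<'E'
from h import *
st=bot.state(); print(st['time_s'],st['tool_pos'],st['force'])
s=save('side','s10.png');t=save('top','t10.png')
im=np.zeros((500,800,3),np.uint8)
im[:,:380]=cv2.resize(cv2.imread('pics/s10.png')[130:230,200:276],(380,500),interpolation=cv2.INTER_CUBIC)
im[:400,400:]=cv2.resize(cv2.imread('pics/t10.png')[140:240,175:275],(400,400),interpolation=cv2.INTER_CUBIC)
cv2.imwrite('pics/c10.png',im)
E
```

```text
24.25 [0.42109966 0.3931266  0.2822943 ] [ 0.13345514 -0.58210538 -0.78592834]
```

View pics/c10.png

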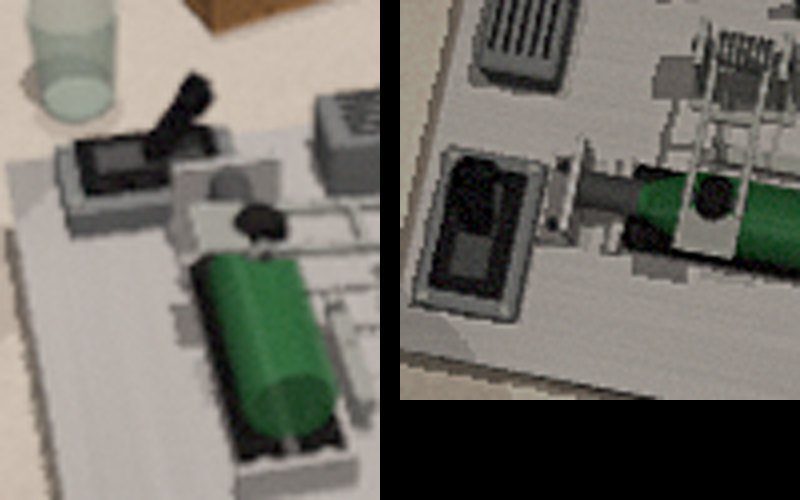

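The lever leans to the back (tip (195,90) in the left panel), the cap is at the stop (right panel, ~(580,190)), and the arm is clear. I'll hand in.

```bash
python3 -c "
from bench import bot
print(bot.sign_off())"
```

```text
the job is handed in; nothing more can be done
None
```

The bottle is loaded and the trip lever is reset, and I handed the job in at about 24 s on the robot's clock. Sign-off gives no verdict.

- **Bottle:** I gripped it near its base and fed it cap first along the rollers. It went under the pressure wheel until the cap met the end stop, where the push force jumped from 9 to 19 N, and I released it there.
- **Lever:** I then pushed it to the off stop (23 N) and to the on stop (30 N).

**Last checks:** the final pictures show the bottle lying on the rollers with its cap at the stop and the wheel resting on its body. The lever leans to the back, and the arm is clear with no contact force. I did not measure the pressure-arm or lever angles; I judged them from the pictures and the force rises.

**Disagreements:**
- The labeller position from the first pictures seems about 4 to 8 mm short along the rollers. The stop contact and the later lever view both pointed that way. I moved my lever approach about 5 mm to allow for it.
- I gripped the bottle a second time, 8 mm lower, because the first grip looked slightly above the axis. The opening read 54 mm on the 56 mm body both times.
- I viewed 12 pictures, two over the budget of 10.

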